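# Tap the clamp wedge tight on a resin specimen

## Robot

A 7-joint arm with a two-finger parallel gripper is mounted at the origin on the work surface. World frame = base frame: x ahead of the robot, y to its left, z up, the work surface at z = 0. Lengths are in mm, angles in rad, forces in N, time in s.
With the tool pointing down it reaches from about 400 to 875 mm from the base axis. Payload 4.4 kg.
Tool frame: the origin (TCP) lies at the very end of the fingers, on their centre line; the grasp point (between the pads) lies 19 mm behind it; z points along the fingers, y is the line along which they close (so a half turn about z gives the same grasp; the last joint's range is limited). The gripper opens to 85 mm and grips with 20 to 120 N. Pads are 22 mm wide; open, the fingers measure 114 mm over their backs; the gripper's body (76 mm by 85 mm) begins 54 mm behind the grasp point. The pads swing forward as they close: fully open they stand 13 mm farther back than shut.
Start: joints at [-1.288, 0.628, 0.038, 1.517, -0.027, 0.996, -0.02], TCP at [222.128, 610.882, 231.313] pointing down, gripper open.
Joint ranges: [-3.06, 3.06], [-0.37, 2.12], [-1.25, 1.32], [0.18, 2.47], [-1.1, 4.24], [0.23, 1.98], [-2.94, 2.94]. Speed limits (rad/s): [2.57, 2.57, 3.14, 3.14, 3.14, 3.14, 3.14].

## Interface

Orientations are given as [roll, pitch, yaw] about the fixed x, y, z axes, in that order (R = Rz(yaw) Ry(pitch) Rx(roll)).
In Python, from cell import ctrl gives the robot as it stands.
- The arm moves only by the tool step_arm, never from a script. Its argument "series" is a list that holds one entry, the list of rows, each a list of 7 numbers: the turn, a rotation vector about the tool's x, y, z as a fraction of full scale, then the shift along the tool's x, y, z as a fraction of full scale, then the closure, from 0 (fully open) to 1 (shut). In form: [[[ax, ay, az, tx, ty, tz, gripper], ...]]. A call has 1 to 12 rows; each row shifts and turns the commanded pose from where the row before left it, along the tool's axes as they then stand; what a row does not reach is not made up. Full scale, the value 1, is 150 mm for a shift and 45 degrees for a turn. A row lasts 1/10 s, in which the tool goes at most 50 mm and 8.59 degrees, less where a joint would pass 70% of its speed; a pose out of reach is approached as far as the arm can. A call with a number of a shift or a turn outside -1 to 1 is refused whole. A call with a gripper value outside its range is refused whole. The fingers move at their own pace and stop on an object; the grip force is fixed at half the most. Time passes only in rows, so rows that do not move let the fingers close. It gives the time, the measured TCP pose, the force, the opening and the grip force at its end, in the units of the state.
- ctrl.read_state(): the state, without advancing time (a new reading comes with each control period).
- ctrl.get_image(name): name is "scene" or "top"; returns a dict with "img" (384x512x3 uint8, red, green, blue), "fx", "fy", "cx", "cy" (pixels), "dist" ([k1, k2, p1, p2, k3] as OpenCV has them; the pictures are not rectified), "R" (3x3) and "t" (3): a world point X has camera coordinates R X + t. Camera axes: x right, y down, z forward; pixel columns grow to the right and rows downward; lengths in mm; the calibration is good to about 2 mm. A picture is of the moment at which its call begins. There is no depth.
- ctrl.finish_job(): hands the job in; it is judged then, once.
Trained networks look in a picture, given as the dict that the camera call returned (one of the last four; its "shot" number tells which), for a name from the list of things; names that differ only in an ending like _2 or _b are one class to them, and where a whole thing is asked for, a point or a joint stands for the part that bears it (a point fixed in the world has none). Each returns a list of dicts, best first, with "score" (0 to 1); they miss things now and then, are a little off and sometimes report something else, mostly with a low value. They report only what shows in the picture. A call takes as long as a camera call. They do not tell look-alikes from the thing itself.
- ctrl.recognise(picture, thing): "centre" ([column, row] in pixels, amid what is visible of it).
The state is a dict: "clock": time; "qpos": joint angles; "qd": joint speeds; "tau": joint torques, N m; "eef_pos": TCP position; "tool_rot": TCP orientation; "force": force on the tool from outside, world axes, zero at the start; "torque": the same for the moment, N m; "width": finger opening in mm; "gripper_force": force on a finger pad.
Only numpy, scipy, OpenCV 4.12 (cv2) and the standard library are available. Lean on these libraries where they do the work, as an engineer would, in place of code of your own. Each camera call takes 0.05 s, during which the arm holds its last target. There are 200 camera calls.

## Task

Take the blue-handled mallet from its rest and, with several separate light taps on the steel end of the orange wedge, drawing the mallet clear between taps, drive the wedge into the clamp until it stops advancing and the amber specimen block is held tight. Tap slowly and gently, the specimen is brittle and must not be over-squeezed; touch the wedge and the specimen with nothing but the mallet on the wedge's end. Then lay the mallet back in its rest as it was and leave everything else on the bench where it stands.

Things in the scene. Friction and masses are not known exactly. Their poses are not given: they have to be found in the camera images.
- clamp: White wedge clamp fixed to the bench, origin on the bench. Bed 165 x 140 mm, 25 mm high. On it along +x: slanted white wall (top 61 mm high), orange wedge, amber specimen, dark steel back stop (top 57 mm, its two black knobs 67 mm). The wedge's end sticks out at +y. The stop is set anew each time, unmeasured: the wedge tightens 14 to 70 mm from its start; only feel tells where.
- wedge: Orange wedge, 150 mm long, 36 mm high. Origin: centre of the flat steel plate on its wide end (39 wide x 36 mm high, 45 mm above the bench), which looks along +y and is the place to tap; axes parallel to the clamp's. Captive: it only slides, along its own direction (0.174, -0.985, 0), and stays where left. The end always stays at least 8 mm outside the bed.
- wedge_tip (a point): Middle of the wedge's narrow end, 150 mm from the steel end. Loose, about 4 N moves the wedge; once the specimen is pinched, resistance climbs within a few mm. A slow tap (0.05 m/s) pressed to about 17 N that no longer advances it means tight: the squeeze peaks near 40 N and settles near 20 N. 12 N is needed, 60 N is too much: so tap slowly and stop early; a blow or push over 35 N counts as too hard.
- specimen: Amber resin block 40 x 60 x 34 mm, origin at the centre of its underside, standing loose on the clamp's bed with a few mm of play between wedge, steel end lip (at the clamp's -y) and back stop.
- mallet: Mallet, about 0.26 kg. Origin: centre of the head, a cylinder 34 mm across, 72 mm long along y, with a white nylon face (32 mm across) at each end, 36 mm from the origin. Blue handle 24 mm wide (y), 22 mm high (z), along -x from 15 to 165 mm behind the origin, on the same level. Starts in the rest, z up, origin 56 mm above the bench.
- mallet_grip (a point): Point on the mallet's handle axis, 58 mm from the head's centre, between the two forks of the rest: a good place to grip (near the centre of mass).
- rest: Grey mallet rest fixed to the bench: plate 150 x 70 x 8 mm, origin on the bench. Two forks, each 10 mm thick, at x = +42 and -58 mm carry the handle: flat seats 45 mm above the bench, about 28 mm wide, side lips flaring out up to 72 mm high and 55 mm apart. The mallet lies along x, its head beyond the +x fork.
- rest_head (a point): Where the centre of the mallet's head lies when the mallet is in its rest: (70, 0, 56) mm in the rest's frame.
- slide_box: blue plastic slide box, 90 x 160 x 34 mm; a bystander, origin at its underside's centre
- dropper: amber dropper bottle, 36 mm across, 75 mm tall; a bystander, origin at its underside's centre
- dish: clear shallow dish, 90 mm across, 16 mm high; a bystander, origin at its underside's centre
- spare_block: green resin block, 40 x 60 x 34 mm, not part of the job; a bystander, origin at its underside's centre
- marker: green marker pen lying down, 13 mm thick, 120 mm long; a bystander, origin at its underside's centre (as it lies)
- slide_tray: white divided slide tray, 120 x 200 x 22 mm; a bystander, origin at its underside's centre
- weight: brass cylinder weight, 40 mm across, 45 mm tall; a bystander, origin at its underside's centre
Not all that is in view belongs to the job. Leave any purple look-alike of the specimen alone.

How it is judged:
By the outcome, as a careful person would: the job done as asked, in the order asked, and still so for the second after the job is handed in, with the robot touching nothing.
It also fails if it takes over 69 s, if anything falls off the work surface, if the arm or the gripper's body presses on something with over 40 N, if the wrist force passes 120 N, or if a joint passes its speed limit or range.

## Working session

There is one attempt and no reset: what is moved stays moved. The work goes in short steps, Python scripts to look and compute and a tool call to move; the robot and the scene stay as the last step left them, time stands still between calls to the robot, and variables do not carry over. Pictures are saved under pics/ and viewed, at most 10 in all, crops included, and the job is handed in when it is done.

Besides the shell and the picture viewer there is one more tool, called after ">>>" as name([rows], argument=value, ...), one row to a line, values as JSON. step_arm: Moves the arm, as the interface text tells. Shift numbers are shares of 150 mm and turn numbers shares of 45 degrees, none past 1 either way. Its arguments: {"type":"object","properties":{"series":{"type":"array","items":{"type":"array","items":{"type":"array","items":{"type":"number","minimum":-1,"maximum":1}}}}},"required":["series"]}

```bash
mkdir -p pics; ls; cat > h.py <<'E'
import numpy as np, cv2
from cell import ctrl
def K(p): return np.array([[p['fx'],0,p['cx']],[0,p['fy'],p['cy']],[0,0,1.]])
def ray(p,uv,z):
    n=cv2.undistortPoints(np.array([[uv]],float),K(p),np.array(p['dist'],float))[0,0]
    R=np.array(p['R']);t=np.array(p['t']);c=-R.T@t;d=R.T@np.array([n[0],n[1],1])
    return c+d*(z-c[2])/d[2]
def proj(p,X):
    R=np.array(p['R']);return cv2.projectPoints(np.array(X,float).reshape(-1,1,3),cv2.Rodrigues(R)[0],np.array(p['t'],float),K(p),np.array(p['dist'],float))[0][:,0]
def save(p,n,crop=None,s=1):
    im=p['img'][:,:,::-1]
    if crop: im=im[crop[1]:crop[3],crop[0]:crop[2]]
    cv2.imwrite('pics/'+n,cv2.resize(np.ascontiguousarray(im),None,fx=s,fy=s,interpolation=cv2.INTER_CUBIC))
E
python3 - <<'E'
from h import *
a=ctrl.get_image('top');b=ctrl.get_image('scene')
im=np.vstack([a['img'],b['img']])[:,:,::-1]
cv2.imwrite('pics/a.png',cv2.resize(np.hstack([a['img'],b['img']])[:,:,::-1],(800,300)))
save(a,'top.png',s=1.5);save(b,'scene.png',s=1.5)
Z=dict(mallet=56,mallet_grip=56,wedge=45,wedge_tip=45,specimen=42,clamp=30,rest=8,rest_head=56,slide_box=17,dropper=40,dish=8,spare_block=17,marker=6,slide_tray=11,weight=22)
for n,z in Z.items():
  for q,p in (('top',a),('scene',b)):
    print(n,q,[(round(r['score'],2),np.round(r['centre']).tolist(),np.round(ray(p,r['centre'],z)[:2]).tolist()) for r in ctrl.recognise(p,n)[:3]])
s=ctrl.read_state();print(s)
for p in(a,b):print(-np.array(p['R']).T@p['t'],p['fx'])
E
```

```text
pics
mallet top [(0.92, [131.0, 219.0], [505.0, 284.0])]
mallet scene [(0.73, [336.0, 157.0], [524.0, 270.0])]
mallet_grip top [(0.83, [134.0, 220.0], [501.0, 275.0])]
mallet_grip scene [(0.8, [333.0, 154.0], [504.0, 274.0]), (0.31, [251.0, 202.0], [595.0, -83.0])]
wedge top [(0.8, [266.0, 203.0], [557.0, -76.0])]
wedge scene [(0.64, [138.0, 204.0], [439.0, -344.0]), (0.6, [253.0, 200.0], [577.0, -67.0]), (0.42, [381.0, 216.0], [806.0, 183.0])]
wedge_tip top [(0.8, [259.0, 200.0], [565.0, -59.0]), (0.44, [217.0, 127.0], [759.0, 59.0])]
wedge_tip scene [(0.7, [251.0, 194.0], [553.0, -59.0])]
specimen top [(0.93, [297.0, 192.0], [588.0, -159.0]), (0.93, [352.0, 194.0], [586.0, -306.0])]
specimen scene [(0.76, [222.0, 210.0], [573.0, -158.0]), (0.57, [165.0, 237.0], [599.0, -323.0])]
clamp top [(0.73, [284.0, 203.0], [557.0, -126.0]), (0.38, [260.0, 201.0], [562.0, -61.0]), (0.17, [418.0, 239.0], [468.0, -490.0])]
clamp scene [(0.65, [237.0, 213.0], [590.0, -123.0])]
rest top []
rest scene [(0.92, [323.0, 162.0], [469.0, 267.0])]
rest_head top [(0.73, [144.0, 230.0], [477.0, 248.0]), (0
[... 1165 characters left out ...]
631946, -0.0199702 ]), 'qd': array([-0.00095949,  0.00054367, -0.00036362, -0.00130458,  0.00048672,
       -0.00048556, -0.00045118]), 'tau': array([-3.61631946e-04, -5.63256741e+01,  1.22571107e+00, -1.93778694e+01,
        1.10303244e-02,  1.60722197e-03,  1.72450630e-06]), 'eef_pos': array([222.13140887, 610.86728227, 231.28155573]), 'tool_rot': array([-3.14153370e+00, -1.25541660e-05,  2.79280348e+00]), 'force': array([-0.82915805,  0.21113988, -0.31670943]), 'torque': array([-0.01854834,  0.04221496,  0.02789237]), 'gripper_force': 0.0, 'width': 85.69933427938432}
[ 516.72318437  -89.59962675 1163.83025583] 420.8227166315332
[1294.87330593 -473.58162841  651.01937237] 374.0491093082274
```

```bash
python3 - <<'E'
from h import *
a=ctrl.get_image('top')
c=lambda x0,y0,w,h:cv2.resize(a['img'][y0:y0+h,x0:x0+w,::-1],(400,300),interpolation=cv2.INTER_CUBIC)
x=np.vstack([np.hstack([c(90,175,100,75),c(230,160,100,75)])])
b=ctrl.get_image('scene')
d=lambda x0,y0,w,h:cv2.resize(b['img'][y0:y0+h,x0:x0+w,::-1],(400,300),interpolation=cv2.INTER_CUBIC)
cv2.imwrite('pics/m.png',np.vstack([x,np.hstack([d(280,110,100,75),d(190,165,100,75)])]))
E
```

```text
(no output)
```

View pics/top.png

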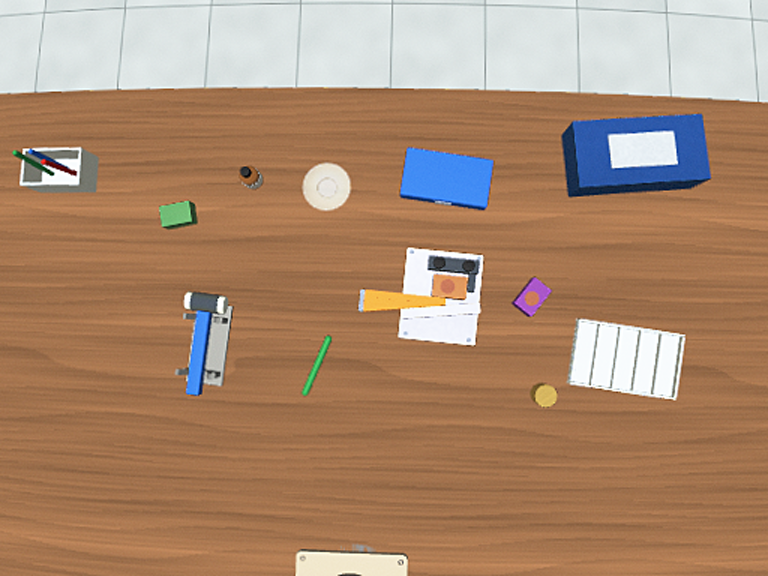

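View pics/m.png

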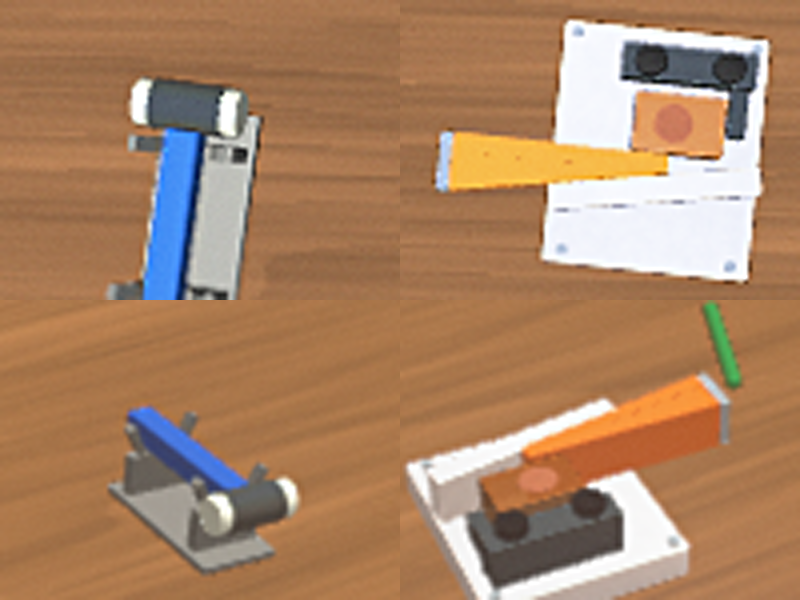

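```bash
cat > fit.py <<'E'
from h import *
from scipy.optimize import minimize
def T(x,P): c,s=np.cos(x[2]),np.sin(x[2]);return np.c_[x[0]+c*P[:,0]-s*P[:,1],x[1]+s*P[:,0]+c*P[:,1],P[:,2]]
H=np.array([[a,b,c] for a in(-165,-15) for b in(-12,12) for c in(45,67)],float)
def sil(p,X):
    m=np.zeros((384*4,512*4),np.uint8);h=cv2.convexHull((proj(p,X)*4+1.5).astype(np.int32));cv2.fillConvexPoly(m,h,1);return cv2.resize(m.astype(np.float32),(512,384),interpolation=cv2.INTER_AREA)
def blue(p,c,r=45):
    h=cv2.cvtColor(p['img'],cv2.COLOR_RGB2HSV);m=((h[...,0]>98)&(h[...,0]<122)&(h[...,1]>130)&(h[...,2]>60)).astype(np.float32)
    k=np.zeros_like(m);c=np.round(c).astype(int);k[max(0,c[1]-r):c[1]+r,max(0,c[0]-r):c[0]+r]=1;return m*k
def fit(ps,x0,dz=0):
    Hs=H+[0,0,dz];cs=[proj(p,T(x0,np.array([[-80,0,56.+dz]])))[0] for p in ps];ms=[blue(p,c) for p,c in zip(ps,cs)]
    f=lambda v:sum(np.abs(m-sil(p,T(v*[1,1,.01],Hs))).sum()/m.sum() for m,p in zip(ms,ps))
    r=minimize(f,np.array(x0)*[1,1,100],method='Nelder-Mead',options=dict(initial_simplex=np.array(x0)*[1,1,100]+np.array([[0,0,0],[8,0,0],[0,8,0],[0,0,8]])))
    return r.x*[1,1,.01],r.fun
E
python3 - <<'E'
from fit import *
a=ctrl.get_image('top');b=ctrl.get_image('scene')
y0=ray(a,(123,200.2),56);y1=ray(a,(150.75,203.2),56);print('head ends',y0,y1,(y0+y1)/2,np.hypot(*(y0-y1)[:2]))
d=y0-y1;yaw=np.arctan2(-d[0],d[1]);print('yaw',yaw)
c=(y0+y1)/2
print('fit',fit([a,b],[c[0],c[1],yaw]),fit([a],[c[0],c[1],yaw]),fit([b],[c[0],c[1],yaw]))
print('plate',p0:=ray(a,(240,192.75),63),p1:=ray(a,(239,207.5),63),np.linalg.norm(p0-p1))
print('tip',ray(a,(296.75,201.1),63))
C=[ray(a,u,25) for u in((271.75,165),(265.75,225.25),(322,170.5),(317,230))]
print('bed',np.round(C,1).tolist(),np.mean(C,0))
for i,j in((1,0),(3,2)):
  d=C[i]-C[j];print('yaw',np.arctan2(-d[1],-d[0]),np.linalg.norm(d))
for i,j in((0,2),(1,3)):
  d=C[i]-C[j];print('yaw',np.arctan2(-d[0],d[1]),np.linalg.norm(d))
# plate in scene: crop (190,165); 4 corners
print('scene plate top', ray(b,(190+700/4,165+76/4),63),ray(b,(190+728/4-100,165+104/4),63))
E
```

```text
head ends [554.28952157 307.88763441  56.        ] [548.10259931 230.83095756  56.        ] [551.19606044 269.35929598  56.        ] 77.30465351353209
yaw -0.08011867229879058
fit (array([ 5.51663653e+02,  2.71678740e+02, -8.74797834e-02]), np.float64(1.5667695999145508)) (array([ 5.51613761e+02,  2.68661656e+02, -1.01729469e-01]), np.float64(0.1670045107603073)) (array([ 5.28491177e+02,  2.79286743e+02, -1.82265103e-01]), np.float64(1.1928807497024536))
plate [581.0213935   -8.47939291  63.        ] [542.25044058  -6.87490819  63.        ] 38.80413845958246
tip [ 562.46046876 -157.59242758   63.        ]
bed [[660.8, -90.2, 25.0], [496.9, -77.6, 25.0], [648.7, -227.0, 25.0], [487.3, -216.1, 25.0]] [ 573.43817991 -152.73115879   25.        ]
yaw -0.0766306688349756 164.39246595209147
yaw -0.06801590079990993 161.8027095284789
yaw -0.08804649815266197 137.37594761367083
yaw -0.06922573316219086 138.76467621289055
scene plate top [693.91112775 231.81962805  63.        ] [590.80430057 -13.42921393  63.        ]
```

The mallet is the only one: head at top (137,200), handle down to (129,262). The orange wedge is at (240–297,200), with the steel plate at (239,200). The amber specimen is at (299,190) inside the clamp; the purple look-alike is at (355,197), so I'll leave it. The wedge and bed sizes I measured (38.8, 164, 138) match what is given.

>>> step_arm([
  [[0,0,-0.167,0,0,0,0],[0,0,-0.167,0,0,0,0],[0,0,0,-0.2,-0.208,0.074,0],[0,0,0,-0.2,-0.208,0.074,0],[0,0,0,-0.2,-0.208,0.074,0],[0,0,0,-0.2,-0.208,0.074,0],[0,0,0,-0.2,-0.208,0.074,0],[0,0,0,-0.2,-0.208,0.074,0],[0,0,0,-0.2,-0.208,0.074,0],[0,0,0,-0.2,-0.208,0.074,0],[0,0,0,-0.2,-0.208,0.074,0],[0,0,0,-0.2,-0.208,0.074,0]],
])

```text
clock: 3.0
eef_pos: [495.2, 272.8, 120.1]
tool_rot: [3.141, 0.001, 3.055]
force: [-0.4, 1.1, -0.1]
width: 85.5
gripper_force: 0.0
```

```bash
python3 - <<'E'
from fit import *
a=ctrl.get_image('top');b=ctrl.get_image('scene');s=ctrl.read_state();print(s['eef_pos'])
x0=[551.6,269,-.09]
for p in(b,a):
  for q in T(x0,np.array([[0,-36,56.],[0,36,56],[-165,0,67],[-58,0,67]])): cv2.circle(p['img'],tuple(np.round(proj(p,q)[0]).astype(int)),1,(255,0,0),-1)
A=cv2.resize(a['img'][170:270,80:180,::-1],(400,400));B=cv2.resize(b['img'][80:180,270:370,::-1],(400,400))
cv2.imwrite('pics/c.png',np.hstack([A,B]))
E
```

```text
[498.34048629 265.95464084 118.98447118]
```

View pics/c.png

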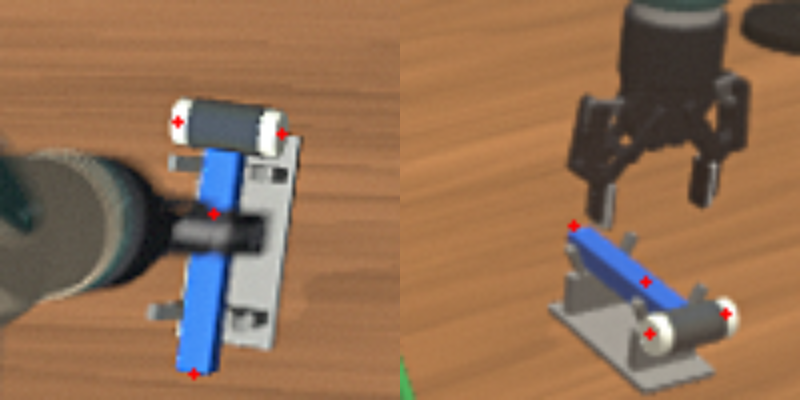

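The overlay lies on the mallet's head faces and handle end in both views, so the pose estimate is good.

>>> step_arm([
  [[0,0,0,0,0,0,0],[0,0,0,0,0,0,0],[0,0,0,0,0,0,0]],
])

```text
clock: 3.4
eef_pos: [493.2, 276.0, 120.7]
tool_rot: [3.14, -0.0, 3.058]
force: [0.2, 0.4, -0.5]
width: 85.1
gripper_force: 0.0
```

>>> step_arm([
  [[0,0,0,0,0,0.1,0],[0,0,0,0,0,0.12,0],[0,0,0,0,0,0.12,0],[0,0,0,0,0,0.1,0],[0,0,0,0,0,0.07,0],[0,0,0,0,0,0.035,0],[0,0,0,0,0,0,0],[0,0,0,0,0,0,0],[0,0,0,0,0,0,0]],
])

```text
clock: 4.3
eef_pos: [494.5, 274.5, 39.3]
tool_rot: [3.141, 0.001, 3.055]
force: [0.2, 0.1, 0.1]
width: 85.4
gripper_force: 0.0
```

>>> step_arm([
  [[0,0,0,0,0,0,0.3],[0,0,0,0,0,0,0.45],[0,0,0,0,0,0,0.6],[0,0,0,0,0,0,0.7],[0,0,0,0,0,0,0.8],[0,0,0,0,0,0,1],[0,0,0,0,0,0,1],[0,0,0,0,0,0,1]],
])

```text
clock: 5.1
eef_pos: [494.3, 274.3, 38.8]
tool_rot: [3.141, 0.0, 3.055]
force: [-0.3, -0.5, 4.8]
width: 23.2
gripper_force: 59.8
```

>>> step_arm([
  [[0,0,0,0,0,-0.02,1],[0,0,0,0,0,-0.04,1],[0,0,0,0,0,-0.07,1],[0,0,0,0,0,-0.09,1],[0,0,0,0,0,-0.09,1],[0,0,0,0,0,-0.09,1],[0,0,0,0,0,-0.05,1],[0,0,0,0,0,-0.02,1],[0,0,0,0,0,0,1],[0,0,0,0,0,0,1],[0,0,0,0,0,0,1],[0,0,0,0,0,0,1]],
])

```text
clock: 6.3
eef_pos: [493.7, 274.0, 108.5]
tool_rot: [-3.141, -0.001, 3.055]
force: [0.5, -0.1, -2.0]
width: 23.0
gripper_force: 59.1
```

```bash
python3 - <<'E'
from fit import *
a=ctrl.get_image('top');b=ctrl.get_image('scene')
s=ctrl.read_state();e=s['eef_pos'];print(e,s['tool_rot'],s['force'],s['width'],s['gripper_force'])
ps=-.087;z=e[2]+17.2
x0=[e[0]+58*np.cos(ps),e[1]+58*np.sin(ps),ps]
for p in(b,a):
  for q in T(x0,np.array([[0,-36,z],[0,36,z],[-165,0,z+11],[-165,0,z-11]])): cv2.circle(p['img'],tuple(np.round(proj(p,q)[0]).astype(int)),1,(255,0,0),-1)
A=cv2.resize(a['img'][160:260,80:180,::-1],(400,400));B=cv2.resize(b['img'][70:170,270:370,::-1],(400,400))
cv2.imwrite('pics/d.png',np.hstack([A,B]))
E
```

```text
[493.88396149 274.02037857 108.66980959] [-3.14120964e+00 -5.83035059e-04  3.05507856e+00] [-0.42929873  0.3689016  -1.99494115] 23.060577290198317 59.0515923500061
```

View pics/d.png

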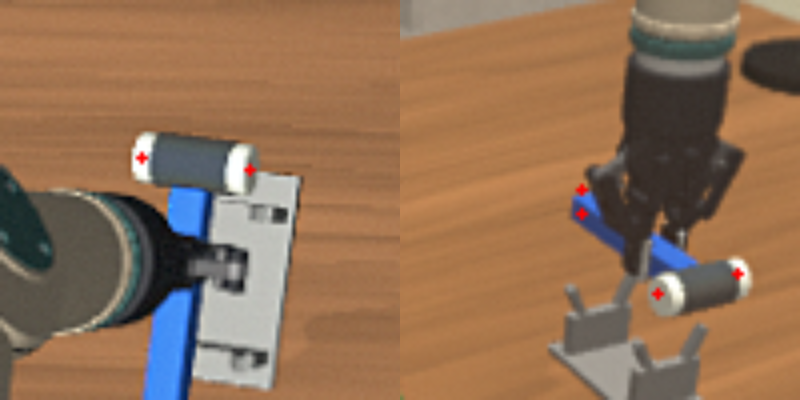

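>>> step_arm([
  [[0,0,0,-0.016,-0.04,0,1],[0,0,0,-0.016,-0.08,0,1],[0,0,0,-0.016,-0.12,0,1],[0,0,0,-0.016,-0.16,0,1],[0,0,0,-0.016,-0.18,0,1],[0,0,0,-0.016,-0.2,0,1],[0,0,0,-0.016,-0.2,0,1],[0,0,0,-0.016,-0.18,0,1],[0,0,0,-0.016,-0.12,0,1],[0,0,0,-0.016,-0.08,0,1],[0,0,0,-0.016,-0.04,0,1],[0,0,0,-0.016,-0.028,0,1]],
])

```text
clock: 7.6
eef_pos: [504.5, 58.0, 109.1]
tool_rot: [3.141, 0.0, 3.055]
force: [-0.3, 0.9, -2.3]
width: 23.0
gripper_force: 59.0
```

>>> step_arm([
  [[0,0,0,0,0,0.03,1],[0,0,0,0,0,0.06,1],[0,0,0,0,0,0.09,1],[0,0,0,0,0,0.1,1],[0,0,0,0,0,0.1,1],[0,0,0,0,0,0.08,1],[0,0,0,0,0,0.05,1],[0,0,0,0,0,0.027,1],[0,0,0,0,0,0,1],[0,0,0,0,0,0,1],[0,0,0,0,0,0,1]],
])

```text
clock: 8.7
eef_pos: [504.7, 58.3, 29.0]
tool_rot: [3.141, 0.001, 3.055]
force: [0.3, 0.2, -1.9]
width: 23.1
gripper_force: 59.0
```

```bash
python3 - <<'E'
from fit import *
a=ctrl.get_image('top');b=ctrl.get_image('scene')
s=ctrl.read_state();e=s['eef_pos'];print(e,s['tool_rot'],s['force'],s['width'],s['gripper_force'])
A=cv2.resize(a['img'][160:260,200:300,::-1],(400,400),interpolation=cv2.INTER_CUBIC);B=cv2.resize(b['img'][130:230,220:320,::-1],(400,400),interpolation=cv2.INTER_CUBIC)
cv2.imwrite('pics/e.png',np.hstack([A,B]))
E
```

```text
[504.62980994  58.27556964  28.99416966] [3.14129096e+00 9.84834000e-04 3.05498943e+00] [-0.25141937  0.37625685 -1.64260976] 22.85306479532318 59.03594255447388
```

View pics/e.png

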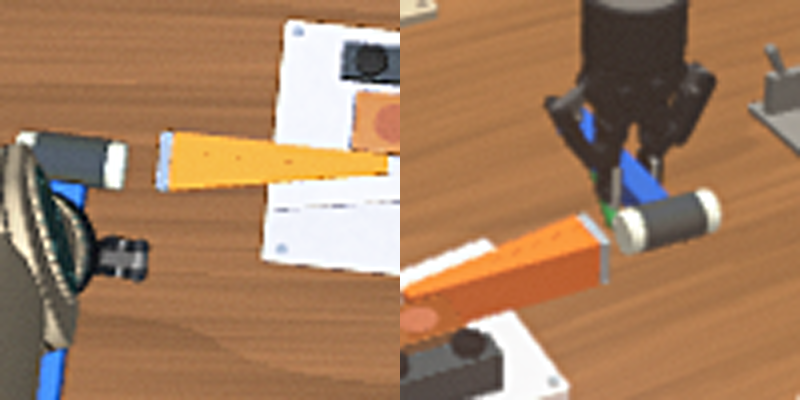

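>>> step_arm([
  [[0,0,0,-0.02,-0.02,0,1],[0,0,0,-0.006,-0.033,0,1],[0,0,0,-0.006,-0.033,0,1],[0,0,0,-0.006,-0.033,0,1],[0,0,0,-0.006,-0.033,0,1],[0,0,0,-0.006,-0.033,0,1],[0,0,0,-0.006,-0.033,0,1]],
])

```text
clock: 9.5
eef_pos: [509.3, 26.8, 28.5]
tool_rot: [3.139, -0.001, 3.058]
force: [-2.3, 7.5, -1.3]
width: 23.1
gripper_force: 59.1
```

>>> step_arm([
  [[0,0,0,0.009,0.05,0,1],[0,0,0,0.009,0.05,0,1],[0,0,0,0,0,0,1],[0,0,0,-0.006,-0.033,0,1],[0,0,0,-0.006,-0.033,0,1],[0,0,0,-0.006,-0.033,0,1],[0,0,0,-0.006,-0.033,0,1]],
])

```text
clock: 10.2
eef_pos: [509.9, 21.3, 28.5]
tool_rot: [3.14, -0.001, 3.057]
force: [-1.3, 6.6, -0.8]
width: 22.7
gripper_force: 59.2
```

>>> step_arm([
  [[0,0,0,0.009,0.05,0,1],[0,0,0,0.009,0.05,0,1],[0,0,0,0,0,0,1],[0,0,0,-0.006,-0.033,0,1],[0,0,0,-0.006,-0.033,0,1],[0,0,0,-0.006,-0.033,0,1],[0,0,0,-0.006,-0.033,0,1]],
])

```text
clock: 10.9
eef_pos: [510.4, 16.3, 28.5]
tool_rot: [3.14, -0.001, 3.057]
force: [-1.9, 6.6, -1.0]
width: 23.1
gripper_force: 59.3
```

>>> step_arm([
  [[0,0,0,-0.003,-0.016,0,1],[0,0,0,0,0,0,1]],
])

```text
clock: 11.1
eef_pos: [510.7, 13.5, 28.5]
tool_rot: [3.14, -0.0, 3.056]
force: [-0.8, 3.6, -1.2]
width: 22.8
gripper_force: 59.2
```

>>> step_arm([
  [[0,0,0,0.009,0.05,0,1],[0,0,0,0.009,0.05,0,1],[0,0,0,0,0,0,1],[0,0,0,-0.006,-0.033,0,1],[0,0,0,-0.006,-0.033,0,1],[0,0,0,-0.006,-0.033,0,1],[0,0,0,-0.006,-0.033,0,1],[0,0,0,-0.001,-0.008,0,1]],
])

```text
clock: 11.9
eef_pos: [511.3, 7.5, 28.5]
tool_rot: [3.14, -0.0, 3.056]
force: [-1.3, 5.5, -1.6]
width: 23.5
gripper_force: 59.3
```

>>> step_arm([
  [[0,0,0,0.009,0.05,0,1],[0,0,0,0.009,0.05,0,1],[0,0,0,0,0,0,1],[0,0,0,-0.006,-0.033,0,1],[0,0,0,-0.006,-0.033,0,1],[0,0,0,-0.006,-0.033,0,1],[0,0,0,-0.006,-0.033,0,1],[0,0,0,-0.001,-0.008,0,1]],
])

```text
clock: 12.7
eef_pos: [511.8, 1.4, 28.5]
tool_rot: [3.14, -0.0, 3.057]
force: [-0.7, 6.4, -0.8]
width: 23.1
gripper_force: 59.3
```

>>> step_arm([
  [[0,0,0,0.009,0.05,0,1],[0,0,0,0.009,0.05,0,1],[0,0,0,0,0,0,1],[0,0,0,-0.006,-0.033,0,1],[0,0,0,-0.006,-0.033,0,1],[0,0,0,-0.006,-0.033,0,1],[0,0,0,-0.006,-0.033,0,1],[0,0,0,-0.001,-0.008,0,1]],
])

```text
clock: 13.5
eef_pos: [512.2, -4.2, 28.5]
tool_rot: [3.14, -0.001, 3.057]
force: [-1.4, 6.0, -0.7]
width: 23.2
gripper_force: 59.4
```

>>> step_arm([
  [[0,0,0,0.009,0.05,0,1],[0,0,0,0.009,0.05,0,1],[0,0,0,0,0,0,1],[0,0,0,-0.006,-0.033,0,1],[0,0,0,-0.006,-0.033,0,1],[0,0,0,-0.006,-0.033,0,1],[0,0,0,-0.006,-0.033,0,1],[0,0,0,-0.001,-0.008,0,1]],
])

```text
clock: 14.3
eef_pos: [512.8, -10.3, 28.5]
tool_rot: [3.14, -0.001, 3.057]
force: [-1.9, 6.4, -0.0]
width: 23.4
gripper_force: 59.4
```

>>> step_arm([
  [[0,0,0,0.009,0.05,0,1],[0,0,0,0.009,0.05,0,1],[0,0,0,0,0,0,1],[0,0,0,-0.006,-0.033,0,1],[0,0,0,-0.006,-0.033,0,1],[0,0,0,-0.006,-0.033,0,1],[0,0,0,-0.006,-0.033,0,1],[0,0,0,-0.001,-0.008,0,1]],
])

```text
clock: 15.1
eef_pos: [512.9, -14.6, 28.5]
tool_rot: [3.138, -0.001, 3.06]
force: [-2.0, 10.6, 0.7]
width: 23.1
gripper_force: 59.6
```

>>> step_arm([
  [[0,0,0,0.009,0.05,0,1],[0,0,0,0.009,0.05,0,1],[0,0,0,0,0,0,1],[0,0,0,-0.006,-0.033,0,1],[0,0,0,-0.006,-0.033,0,1],[0,0,0,-0.005,-0.027,0,1],[0,0,0,-0.002,-0.01,0,1],[0,0,0,-0.001,-0.007,0,1]],
])

```text
clock: 15.9
eef_pos: [512.8, -14.7, 28.5]
tool_rot: [3.137, -0.002, 3.061]
force: [-4.1, 13.6, 1.5]
width: 23.4
gripper_force: 59.9
```

>>> step_arm([
  [[0,0,0,0.009,0.05,0,1],[0,0,0,0.009,0.05,0,1],[0,0,0,0,0,0,1],[0,0,0,-0.006,-0.033,0,1],[0,0,0,-0.006,-0.033,0,1],[0,0,0,-0.005,-0.027,0,1],[0,0,0,-0.002,-0.01,0,1],[0,0,0,-0.001,-0.007,0,1],[0,0,0,0,0,0,1]],
])

```text
clock: 16.8
eef_pos: [512.8, -14.9, 28.5]
tool_rot: [3.136, -0.002, 3.063]
force: [-2.9, 14.6, 0.2]
width: 23.0
gripper_force: 60.0
```

>>> step_arm([
  [[0,0,0,0.009,0.05,0,1],[0,0,0,0.009,0.05,0,1],[0,0,0,0,0,0,1],[0,0,0,-0.006,-0.033,0,1],[0,0,0,-0.006,-0.033,0,1],[0,0,0,-0.005,-0.027,0,1],[0,0,0,-0.002,-0.01,0,1],[0,0,0,-0.001,-0.007,0,1],[0,0,0,0,0,0,1]],
])

```text
clock: 17.7
eef_pos: [512.8, -15.2, 28.5]
tool_rot: [3.134, -0.003, 3.064]
force: [-4.5, 17.8, 2.9]
width: 23.0
gripper_force: 60.3
```

>>> step_arm([
  [[0,0,0,0.009,0.05,0,1],[0,0,0,0.009,0.05,0,1],[0,0,0,0,0,0,1],[0,0,0,-0.006,-0.033,0,1],[0,0,0,-0.006,-0.033,0,1],[0,0,0,-0.004,-0.023,0,1],[0,0,0,-0.001,-0.008,0,1],[0,0,0,-0.001,-0.004,0,1],[0,0,0,0,0,0,1]],
])

```text
clock: 18.6
eef_pos: [512.8, -15.2, 28.5]
tool_rot: [3.134, -0.002, 3.064]
force: [-4.1, 18.0, 2.3]
width: 22.7
gripper_force: 60.4
```

>>> step_arm([
  [[0,0,0,0.006,0.03,0,1],[0,0,0,0.011,0.06,0,1],[0,0,0,0.015,0.08,0,1],[0,0,0,0.015,0.08,0,1],[0,0,0,0.008,0.05,-0.03,1],[0,0,0,0,0,-0.07,1],[0,0,0,0,0,-0.1,1],[0,0,0,0,0,-0.12,1],[0,0,0,0,0,-0.1,1],[0,0,0,0,0,-0.07,1],[0,0,0,0,0,-0.04,1],[0,0,0,0,0,0,1]],
])

```text
clock: 19.8
eef_pos: [510.3, 23.0, 108.9]
tool_rot: [3.142, 0.002, 3.055]
force: [-0.3, -0.1, -2.2]
width: 22.8
gripper_force: 60.1
```

```bash
python3 - <<'E'
from fit import *
a=ctrl.get_image('top');b=ctrl.get_image('scene')
s=ctrl.read_state();e=s['eef_pos'];y=s['tool_rot'][2];print(e,s['tool_rot'],s['force'],s['width'])
d=np.array([494.2,274.2])-e[:2];print('tool shares',(d@[np.cos(y),np.sin(y)])/150,(d@[np.sin(y),-np.cos(y)])/150)
ps=-.087;z=e[2]+17.2
x0=[e[0]+58*np.cos(ps),e[1]+58*np.sin(ps),ps]
for p in(b,a):
  for q in T(x0,np.array([[0,-36,z],[0,36,z],[-165,0,z+11],[-165,0,z-11]])): cv2.circle(p['img'],tuple(np.round(proj(p,q)[0]).astype(int)),1,(255,0,0),-1)
A=cv2.resize(a['img'][160:260,210:310,::-1],(400,400),interpolation=cv2.INTER_CUBIC);B=cv2.resize(b['img'][110:210,210:310,::-1],(400,400),interpolation=cv2.INTER_CUBIC)
cv2.imwrite('pics/f.png',np.hstack([A,B]))
E
```

```text
[509.50406283  23.13795044 107.75903758] [-3.14141493e+00 -5.76159363e-04  3.05497411e+00] [ 0.61606974  0.92747745 -2.11858649] 23.161644376154378
tool shares 0.24644088348569207 1.6586456605850082
```

View pics/f.png

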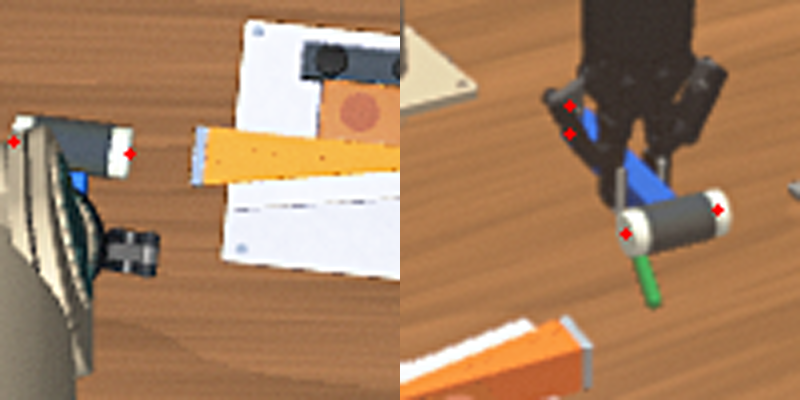

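>>> step_arm([
  [[0,0,0,0.0205,0.04,0,1],[0,0,0,0.0205,0.08,0,1],[0,0,0,0.0205,0.13,0,1],[0,0,0,0.0205,0.18,0,1],[0,0,0,0.0205,0.22,0,1],[0,0,0,0.0205,0.23,0,1],[0,0,0,0.0205,0.22,0,1],[0,0,0,0.0205,0.2,0,1],[0,0,0,0.0205,0.16,0,1],[0,0,0,0.0205,0.11,0,1],[0,0,0,0.0205,0.06,0,1],[0,0,0,0.0205,0.029,0,1]],
])

```text
clock: 21.1
eef_pos: [493.8, 275.0, 107.7]
tool_rot: [-3.141, -0.001, 3.056]
force: [-0.1, -0.1, -2.8]
width: 22.8
gripper_force: 60.1
```

>>> step_arm([
  [[0,0,0,0,0,0,1],[0,0,0,0,0,0,1],[0,0,0,0,0,0,1],[0,0,0,0,0,0,1],[0,0,0,0,0,0,1],[0,0,0,0,0,0,1]],
])

```text
clock: 21.7
eef_pos: [494.6, 274.1, 108.0]
tool_rot: [-3.142, -0.0, 3.055]
force: [-0.2, 0.5, -2.4]
width: 23.1
gripper_force: 60.1
```

>>> step_arm([
  [[0,0,0,0,0,0.03,1],[0,0,0,0,0,0.06,1],[0,0,0,0,0,0.08,1],[0,0,0,0,0,0.08,1],[0,0,0,0,0,0.07,1],[0,0,0,0,0,0.06,1],[0,0,0,0,0,0.04,1],[0,0,0,0,0,0.02,1],[0,0,0,0,0,0.01,1],[0,0,0,0,0,0,1],[0,0,0,0,0,0,1]],
])

```text
clock: 22.8
eef_pos: [494.8, 274.6, 40.9]
tool_rot: [3.141, 0.001, 3.055]
force: [-0.5, 0.4, -2.5]
width: 23.1
gripper_force: 60.1
```

>>> step_arm([
  [[0,0,0,0,0,0.006,1],[0,0,0,0,0,0.005,1],[0,0,0,0,0,0,1],[0,0,0,0,0,0,1]],
])

```text
clock: 23.2
eef_pos: [494.6, 274.4, 38.9]
tool_rot: [3.142, 0.0, 3.055]
force: [0.0, -0.3, -2.0]
width: 23.0
gripper_force: 60.1
```

>>> step_arm([
  [[0,0,0,0,0,0.004,1],[0,0,0,0,0,0.003,1],[0,0,0,0,0,0,1],[0,0,0,0,0,0,1]],
])

```text
clock: 23.6
eef_pos: [494.6, 274.4, 38.8]
tool_rot: [3.141, 0.0, 3.055]
force: [-2.2, -1.1, 8.1]
width: 23.0
gripper_force: 61.6
```

>>> step_arm([
  [[0,0,0,0,0,-0.002,1],[0,0,0,0,0,0,0.65],[0,0,0,0,0,0,0.6],[0,0,0,0,0,0,0.5],[0,0,0,0,0,0,0.3],[0,0,0,0,0,0,0.1],[0,0,0,0,0,0,0],[0,0,0,0,0,0,0],[0,0,0,0,0,0,0]],
])

```text
clock: 24.5
eef_pos: [494.5, 274.4, 38.1]
tool_rot: [-3.142, -0.0, 3.055]
force: [-0.0, 0.0, 0.6]
width: 85.7
gripper_force: 0.0
```

>>> step_arm([
  [[0,0,0,0,0,-0.03,0],[0,0,0,0,0,-0.07,0],[0,0,0,0,0,-0.12,0],[0,0,0,0,0,-0.15,0],[0,0,0,0,0,-0.15,0],[0,0,0,0,0,-0.15,0],[0,0,0,0.1,0.1,-0.15,0],[0,0,0,0.2,0.15,-0.1,0],[0,0,0,0.2,0.15,-0.05,0],[0,0,0,0.15,0.1,0,0],[0,0,0,0.05,0.05,0,0],[0,0,0,0,0,0,0]],
])

```text
clock: 25.7
eef_pos: [396.2, 366.9, 184.3]
tool_rot: [3.141, 0.0, 3.058]
force: [-0.2, -0.2, 0.2]
width: 85.4
gripper_force: 0.0
```

```bash
python3 - <<'E'
from fit import *
a=ctrl.get_image('top');b=ctrl.get_image('scene')
s=ctrl.read_state();print(s['eef_pos'],s['width'],s['clock'])
print(fit([a],[551.6,269,-.09]))
A=cv2.resize(a['img'][170:270,80:180,::-1],(400,300));B=cv2.resize(b['img'][80:180,270:370,::-1],(400,300))
C=cv2.resize(a['img'][150:250,230:330,::-1],(400,300));D=cv2.resize(b['img'][150:250,190:290,::-1],(400,300))
cv2.imwrite('pics/g.png',np.vstack([np.hstack([A,B]),np.hstack([C,D])]))
E
```

```text
[398.33083094 364.51146924 183.72759731] 85.07348566417126 25.8
(array([ 5.52938049e+02,  2.69377623e+02, -1.00777277e-01]), np.float64(0.16933664679527283))
```

View pics/g.png

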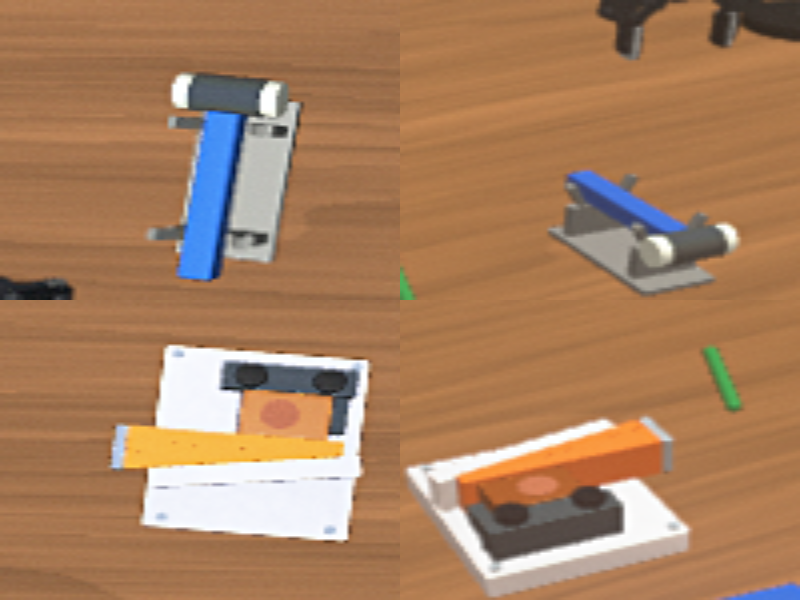

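The mallet lies in its rest within about 1 mm of where it started, and the wedge pins the specimen against the back stop.

```bash
python3 -c "
from cell import ctrl
print(ctrl.finish_job())"
```

```text
the job is handed in; nothing more can be done
None
```

The job is handed in: separate slow taps drove the wedge about 48 mm until a repeat tap at about 18 N no longer moved it, so the specimen is held tight; the mallet is back in its rest within about 1 mm, and the arm touched nothing else.

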